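# Stir the drying beads and hold the sprung magnifier over them

## Task

Show up the drying beads for inspection: take the stirring stick out of its stand, stir the beads in the white dish until every one has clearly shifted from where it lay, and stand the stick back in its stand. Then take the bench magnifier by its blue upright tab and pull its sprung rod out until the whole red ring has just come out of the tube, which brings the lens over the dish, and finish still holding it there by the tab. Keep all the beads in the dish and leave the other things on the bench where they are.

Things in the scene. Friction and masses are not known exactly. Their poses are not given: they have to be found in the camera images.
- magnifier: bench magnifier, fixed: round dark foot 120 mm across, steel post, and a level white tube 24 mm thick, its axis 120 mm above the bench. Origin under the foot's centre, on the bench; its x axis is the way the rod pulls out, z up. The tube reaches from x = -100 to x = +80 mm. The rod, the blue tab and the lens stick out of the tube's +x end
- mouth (a point): centre of the tube's open end, where the rod comes out, 120 mm above the bench
- rod (a joint): how far the telescoping rod is pulled out, m: 0 fully in (as at the start), 0.120 when the whole 10 mm long red ring on the rod has just come out of the tube (the ring is hidden inside until then), stop at 0.155. The inner spring pulls it back with about 2 N at 0 and 8 N at 0.120, so it runs back in when let go
- tab: blue tab on the rod, moves with it: an upright fin 30 mm along the pull (its x axis), 12 mm thick across (y), from 12 to 58 mm above its origin, on a 36 x 20 x 24 mm collar. Origin on the rod's axis, 45 mm ahead of the tube's end when the rod is in, 120 mm above the bench; z up
- tab_grip (a point): middle of the part of the fin to grip, 160 mm above the bench (the fin's top is at 178 mm)
- lens_center (a point): centre of the round lens: clear, in a cream rim 90 mm across and 10 mm thick, level, 120 mm above the bench, 62 mm ahead of the tab
- dish: white round dish, fixed, 45 mm high, outer width 100 mm at the foot and 116 mm at the rim, wall 4 mm, inner floor 6 mm above the bench and 93 mm wide. Origin under its centre, on the bench. It stands where the lens comes to when the rod is out at its mark
- stand: grey block 70 x 70 x 50 mm, fixed, with one upright round hole 17 mm wide and 42 mm deep in the middle of its top. Origin under its centre, on the bench; z up
- stick: stirring stick, 140 mm long, about 40 g, standing in the stand's hole: round black shaft 10 mm thick, and from 85 to 140 mm a yellow square grip 16 x 16 mm. Origin at its lower end, z along the stick towards the grip, x and y square to the grip's faces
- stick_tip (a point): lower end of the stick (its origin), which stirs
- stick_grip (a point): point in the yellow grip to hold, 118 mm above the tip
- bead0_center (a point): blue ceramic drying bead, a ball 22 mm across, 14 g, in the dish; at the start the six lie in a circle of 30 mm radius about the dish's centre, whose middle is free; it rolls easily, so a small stir near the middle does not reach it, a wide round does (stick 22 mm or more from the middle). This point is its centre
- bead1_center (a point): orange ceramic drying bead, a ball 22 mm across, 14 g, in the dish; at the start the six lie in a circle of 30 mm radius about the dish's centre, whose middle is free; it rolls easily, so a small stir near the middle does not reach it, a wide round does (stick 22 mm or more from the middle). This point is its centre
- bead2_center (a point): blue ceramic drying bead, a ball 22 mm across, 14 g, in the dish; at the start the six lie in a circle of 30 mm radius about the dish's centre, whose middle is free; it rolls easily, so a small stir near the middle does not reach it, a wide round does (stick 22 mm or more from the middle). This point is its centre
- bead3_center (a point): orange ceramic drying bead, a ball 22 mm across, 14 g, in the dish; at the start the six lie in a circle of 30 mm radius about the dish's centre, whose middle is free; it rolls easily, so a small stir near the middle does not reach it, a wide round does (stick 22 mm or more from the middle). This point is its centre
- bead4_center (a point): blue ceramic drying bead, a ball 22 mm across, 14 g, in the dish; at the start the six lie in a circle of 30 mm radius about the dish's centre, whose middle is free; it rolls easily, so a small stir near the middle does not reach it, a wide round does (stick 22 mm or more from the middle). This point is its centre
- bead5_center (a point): orange ceramic drying bead, a ball 22 mm across, 14 g, in the dish; at the start the six lie in a circle of 30 mm radius about the dish's centre, whose middle is free; it rolls easily, so a small stir near the middle does not reach it, a wide round does (stick 22 mm or more from the middle). This point is its centre
- brush: bystander, loose, to be left alone: white cleaning brush, 180 mm long, lying near the robot
- partsbox: bystander, loose, to be left alone: small white open parts box, 65 x 42 x 24 mm, brass bits in it. Origin under its middle
- drive: bystander, loose, to be left alone: dark disk drive, 147 x 101 x 26 mm, silver top with a paper label. Origin under its middle
- bottle: bystander, loose, to be left alone: green cleaner bottle, 64 mm across, 140 mm tall, standing. Origin under its middle
- handlens: bystander, loose, to be left alone: hand magnifying glass lying flat: cream rim 76 mm across (origin at the rim's centre) and blue handle, not the one to use
- board: bystander, loose, to be left alone: green circuit board on a white block, 140 x 100 mm. Origin under its middle
- spool: bystander, loose, to be left alone: aluminium solder spool, 52 mm across, 40 mm tall, standing. Origin under its middle
Mind the look-alikes: they are no part of the job. There is more than one size of the dish; the job needs the smallest.

How it is judged:
By the outcome, as a careful person would: the job done as asked, in the order asked, and still so for the second after the job is handed in, while the arm keeps its last pose, push and grip.
It also fails if it takes over 72 s, if anything falls off the work surface, if the arm or the gripper's body presses on something with over 40 N, if the wrist force passes 120 N, or if a joint passes its speed limit or range.

## Robot

A 6-joint arm with a two-finger parallel gripper is mounted at the origin on the work surface. World frame = base frame: x ahead of the robot, y to its left, z up, the work surface at z = 0. Lengths are in m, angles in rad, forces in N, time in s.
With the tool pointing down it reaches from about 0.375 to 0.9 m from the base axis. Payload 3.1 kg.
Tool frame: the origin (TCP) lies on the centre line of the jaws, within the pads' length; the fingertips stand 8 mm ahead of it and the grasp point (between the pads) lies 11 mm behind it; z points along the fingers, y is the line along which they close (so a half turn about z gives the same grasp; the last joint's range is limited). The gripper opens to 85 mm and grips with 20 to 120 N. Pads are 22 mm wide; open, the fingers measure 114 mm over their backs; the gripper's body (76 mm by 85 mm) begins 54 mm behind the grasp point. The pads swing forward as they close: fully open they stand 13 mm farther back than shut.
Start: joints at [-1.288, 0.527, 1.433, -0, 1.181, -0.178], TCP at [0.278, -0.56, 0.239] pointing down, gripper open.
Joint ranges: [-3.08, 3.08], [-0.75, 2.2], [0.22, 2.44], [-1.43, 4.57], [0, 2.65], [-2.85, 2.85]. Speed limits (rad/s): [2.79, 2.79, 3.14, 3.14, 3.14, 3.14].

## Interface

Orientations are given as a unit quaternion [x, y, z, w].
In Python, from station import * gives the robot as it stands.
- The arm moves only by the tool play_rows, never from a script. Its argument "rows" is a list of rows, each a list of 3 entries, a list of its own where there are three numbers: the turn, a rotation vector about the tool's x, y, z in degrees, then the shift along the tool's x, y, z in mm, then the closure, from 0 (fully open) to 1 (shut). In form: [[[ax, ay, az], [dx, dy, dz], jaw], ...]. A call has 1 to 12 rows; each row shifts and turns the commanded pose from where the row before left it, along the tool's axes as they then stand; what a row does not reach is not made up. A row lasts 1/12 s, in which the tool goes at most 41.7 mm and 7.16 degrees, less where a joint would pass 70% of its speed; a pose out of reach is approached as far as the arm can. A call with a gripper value outside its range is refused whole. The fingers move at their own pace and stop on an object; "grip_force" is the grip in N (left out, the last holds). Time passes only in rows, so rows that do not move let the fingers close. It gives the time, the measured TCP pose, the force, the opening and the grip force at its end, in the units of the state.
- sense(): the state, without advancing time (a new reading comes with each control period).
- snapshot(name): name is "scene" or "top" or "wrist"; returns (picture, depth): 480x640x3 uint8, red, green, blue; 480x640 float32, m along the optical axis (not along the pixel's ray), 0 where there is no reading.
- get_calibration(name): a dict with "vfov" (degrees; the focal length in pixels is half the picture's height over the tangent of half this angle, whatever the lens; pixels are square), "cx", "cy" (the principal point, pixels), "xyz" and "attitude" of the camera in the world. Camera axes: x right, y down, z forward; pixel columns grow to the right and rows downward; lengths in m; the calibration is good to about 2 mm. A picture is of the moment at which its call begins: read the wrist's pose just before it. get_calibration takes no time and is no camera call; for the wrist camera it gives the pose at the moment of the call.
- sign_off(): hands the job in; it is judged then, once.
The state is a dict: "t": time; "q": joint angles; "qd": joint speeds; "tau": joint torques, N m; "tcp_pos": TCP position; "tool_rot": TCP orientation; "force": force on the tool from outside, world axes, zero at the start; "ft_torque": the same for the moment, N m; "finger_gap": opening from 0.0 (shut) to 1.0 (fully open); "gripper_force": force on a finger pad.
Only numpy, scipy, OpenCV 4.12 (cv2) and the standard library are available. Lean on these libraries where they do the work, as an engineer would, in place of code of your own. Each camera call takes 0.05 s, during which the arm holds its last target. There are 200 camera calls.

## Working session

There is one attempt and no reset: what is moved stays moved. The work goes in short steps, Python scripts to look and compute and a tool call to move; the robot and the scene stay as the last step left them, time stands still between calls to the robot, and variables do not carry over. Pictures are saved under pics/ and viewed, at most 10 in all, crops included, and the job is handed in when it is done.

Besides the shell and the picture viewer there is one more tool, called after "Call:" as a command line: name --argument value ..., lists and objects as JSON in quotes. play_rows: Moves the arm, as the interface text tells. Its arguments: {"type":"object","properties":{"rows":{"type":"array","items":{"type":"array"}},"grip_force":{"type":"number"}},"required":["rows"]}

```bash
mkdir -p pics; cat > h.py <<'E'
from station import *
import numpy as np, cv2
from scipy.spatial.transform import Rotation as R
def cam(n):
    c=get_calibration(n); f=240/np.tan(np.radians(c['vfov'])/2); return c,f
def att(c):
    a=np.array(c['attitude']); return a if a.shape==(3,3) else R.from_quat(a).as_matrix()
def cloud(n,save=None):
    c,f=cam(n); p,d=snapshot(n)
    if save: cv2.imwrite(save,p[:,:,::-1])
    v,u=np.mgrid[:480,:640]
    P=np.stack([(u-c['cx'])/f*d,(v-c['cy'])/f*d,d],-1)@att(c).T+np.array(c['xyz'])
    P[d==0]=np.nan
    return p,P
E
python3 - <<'E'
from h import *
for n in('scene','top'):
    print(get_calibration(n)); p,P=cloud(n,f'pics/{n}0.png'); np.savez(f'{n}0.npz',p=p,P=P)
print(sense())
E
```

```text
{'vfov': 48.13813853563409, 'cx': 321.9071801429689, 'cy': 236.47275830776675, 'xyz': array([ 1.01138229, -0.50543976,  1.15908053]), 'attitude': array([ 0.90003472,  0.3383984 , -0.10208892, -0.25495466])}
{'vfov': 49.47211758908918, 'cx': 317.04730091378565, 'cy': 237.1204906452915, 'xyz': array([ 0.51987941, -0.02285611,  1.41858958]), 'attitude': array([-0.70478967,  0.70916044, -0.00973769,  0.01637613])}
{'t': 0.1, 'q': array([-1.28850273e+00,  5.28371524e-01,  1.43378887e+00,  8.77074234e-08,
        1.18141079e+00, -1.78483628e-01]), 'qd': array([-8.99442725e-04, -3.88870516e-03, -3.99941737e-03,  4.83029148e-05,
       -2.11029989e-03,  6.02032293e-04]), 'tau': array([ 3.31608171e-04, -4.43303561e+01, -1.78586948e+01, -1.43071065e-04,
        3.89387555e-03, -6.27220729e-06]), 'tcp_pos': array([ 0.27775771, -0.5591766 ,  0.23842782]), 'tool_rot': array([ 9.73577255e-01,  2.28355755e-01, -5.12843630e-05, -9.87937374e-04]), 'force': array([-0.60204233, -0.10362672, -0.16921931]), 'ft_torque': array([0.02527112, 0.00063299, 0.00221421]), 'gripper_force': 0.0, 'finger_gap': 0.9934509932500308}
```

View pics/top0.png

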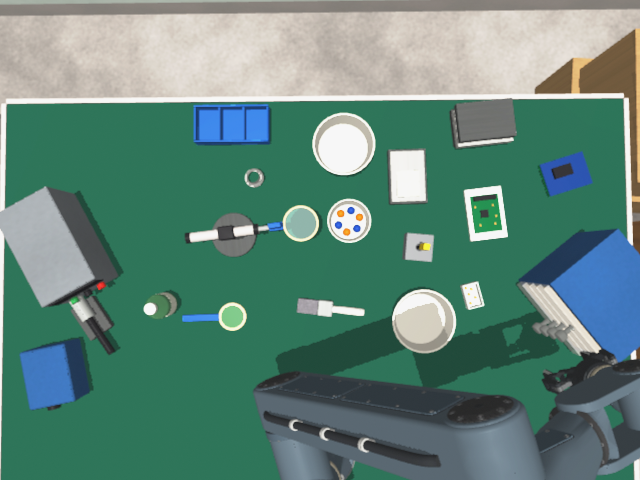

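View pics/scene0.png

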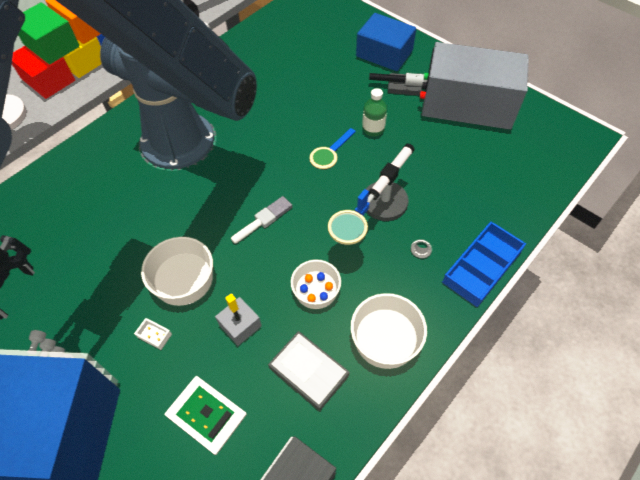

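The top view shows the dish with beads at (349,221), the stand with the yellow grip at (420,247), the magnifier foot at (234,235), the blue tab at (272,227) and the lens at (301,223). Next I measure these.

```bash
cat > m.py <<'E'
from h import *
def meas(n):
    z=np.load(n+'0.npz'); p=z['p'].astype(int); P=z['P']; X,Y,Z=P[...,0],P[...,1],P[...,2]
    hsv=cv2.cvtColor(z['p'],cv2.COLOR_RGB2HSV).astype(int); H,S,V=hsv[...,0],hsv[...,1],hsv[...,2]
    return P,H,S,V
for n in('top','scene'):
    P,H,S,V=meas(n); X,Y,Z=P[...,0],P[...,1],P[...,2]
    if n=='top': print([P[v,u].round(3) for u,v in((349,221),(419,247),(234,235),(272,227),(301,223),(240,260))])
    D0=np.load('top0.npz')['P'][221,349]
    if n=='top': S0=np.load('top0.npz')['P'][255,412]; L0=np.load('top0.npz')['P'][223,301]
    near=lambda c,r:np.hypot(X-c[0],Y-c[1])<r
    rep=lambda t,m:print(n,t,m.sum(),'med',np.median(P[m],0).round(4),'min',P[m].min(0).round(4),'max',P[m].max(0).round(4))
    m=near(D0,.075)&(Z>.038)&(Z<.05)&(S<60); rep('rim',m)
    q=P[m]; A=np.c_[2*q[:,:2],np.ones(len(q))]; s=np.linalg.lstsq(A,(q[:,:2]**2).sum(1),rcond=None)[0]; print(' circ',s[:2],np.sqrt(s[2]+s[:2]@s[:2]))
    for t,m in(('blueb',(H>100)&(H<130)),('orb',(H<20))):
        m=m&near(D0,.055)&(S>120)&(V>80)&(Z<.04)
        k,l,st,c=cv2.connectedComponentsWithStats(m.astype(np.uint8))
        for i in range(1,k):
            if st[i,4]>8: print(' ',t,st[i,4],np.median(P[l==i],0).round(4))
    m=near(S0,.08)&(Z>.044)&(Z<.056)&(S<60); rep('standtop',m); print(cv2.minAreaRect((P[m][:,:2]*1000).astype(np.float32)))
    m=near(S0,.12)&(H>20)&(H<35)&(S>150)&(Z>.08); rep('yellow',m)
    m2=m&(Z>np.nanmax(Z[m])-.012); rep('yellowtop',m2); print(cv2.minAreaRect((P[m2][:,:2]*1000).astype(np.float32)))
    m=near(L0,.13)&(H>100)&(H<130)&(S>150)&(Z>.125); rep('tab',m)
    m2=m&(Z>.168);rep('tabtop',m2); print(cv2.minAreaRect((P[m2][:,:2]*1000).astype(np.float32)))
    m=near(L0,.07)&(Z>.11)&(Z<.13)&(H>10)&(H<35)&(S<140)&(V>120);rep('lensrim',m)
    q=P[m]; A=np.c_[2*q[:,:2],np.ones(len(q))]; s=np.linalg.lstsq(A,(q[:,:2]**2).sum(1),rcond=None)[0]; print(' circ',s[:2],np.sqrt(s[2]+s[:2]@s[:2]))
    F0=np.load('top0.npz')['P'][250,235]
    m=near(F0,.15)&(Z>.122)&(Z<.14)&(S<60)&(V>120); rep('tube',m)
    if m.sum()>5: print(cv2.fitLine((P[m][:,:2]*1000).astype(np.float32),cv2.DIST_HUBER,0,.01,.01).ravel())
    m=near(F0,.085)&(Z>.008)&(Z<.04)&(V<110)&(S<80); rep('foot',m)
E
python3 m.py
```

```text
[array([ 0.616, -0.097, -0.001]), array([ 0.542, -0.273,  0.076]), array([0.574, 0.194, 0.134]), array([0.59 , 0.096, 0.181]), array([0.603, 0.029, 0.124]), array([0.511, 0.2  , 0.001])]
top rim 239 med [ 0.6106 -0.0955  0.0447] min [ 0.5572 -0.1532  0.038 ] max [ 0.6707 -0.0392  0.05  ]
 circ [ 0.6135213  -0.09520738] 0.054907944520216856
  blueb 36 [ 0.6432 -0.0999  0.0261]
  blueb 37 [ 0.6037 -0.0662  0.0257]
  blueb 38 [ 0.5951 -0.1143  0.026 ]
  orb 39 [ 0.6357 -0.0718  0.0251]
  orb 39 [ 0.625  -0.1227  0.0244]
  orb 37 [ 0.5848 -0.0876  0.0251]
top standtop 608 med [ 0.5403 -0.2738  0.0503] min [ 0.506  -0.3152  0.0441] max [ 0.5799 -0.2405  0.0559]
((542.2325439453125, -278.1521911621094), (70.92527770996094, 70.03794860839844), 84.54666900634766)
top yellow 56 med [ 0.5435 -0.2735  0.1465] min [ 0.5362 -0.2838  0.0991] max [ 0.551  -0.2693  0.1545]
top yellowtop 37 med [ 0.5435 -0.2757  0.1483] min [ 0.5362 -0.2838  0.1433] max [ 0.5509 -0.2696  0.1545]
((542.5816040039062, -276.61151123046875), (12.83087158203125, 14.93869400024414), 75.201416015625)
top tab 105 med [0.5928
[... 1567 characters left out ...]
8)
scene tab 201 med [0.5991 0.0846 0.1587] min [0.5776 0.0715 0.1252] max [0.6065 0.1352 0.1821]
scene tabtop 75 med [0.5963 0.088  0.1779] min [0.5865 0.0733 0.1683] max [0.6019 0.1051 0.1821]
((594.6771850585938, 89.63487243652344), (12.63837718963623, 32.53422546386719), 6.687297821044922)
scene lensrim 338 med [0.6041 0.0234 0.1248] min [ 0.5574 -0.017   0.1148] max [0.6474 0.0742 0.1297]
 circ [0.60288841 0.02785133] 0.04182884501555277
scene tube 400 med [0.5806 0.2376 0.1305] min [0.5581 0.0719 0.1221] max [0.5983 0.3079 0.1385]
[ 1.1730324e-01 -9.9309617e-01  5.8183167e+02  2.1214124e+02]
scene foot 727 med [0.591  0.2039 0.0187] min [0.5188 0.1521 0.0081] max [0.6233 0.2733 0.0397]
```

Call:
play_rows --rows '[[[0, 0, -5.8], [0, 0, -10], 0], [[0, 0, -5.8], [0, 0, -10], 0], [[0, 0, -5.8], [0, 0, -10], 0], [[0, 0, -5.8], [0, 0, -10], 0], [[0, 0, -5.8], [0, 0, 0], 0], [[0, 0, -5.8], [0, 0, 0], 0], [[0, 0, -5.8], [0, 0, 0], 0], [[0, 0, -5.8], [0, 0, 0], 0], [[0, 0, -5.8], [0, 0, 0], 0], [[0, 0, -5.8], [0, 0, 0], 0], [[0, 0, 0], [35, 0, 0], 0], [[0, 0, 0], [35, 0, 0], 0]]' --grip_force 40

```text
t: 1.1
tcp_pos: [0.2843, -0.4905, 0.2783]
tool_rot: [0.741, 0.671, 0.0, -0.0]
force: [-0.1, 0.3, 0.9]
finger_gap: 0.998
gripper_force: 0.0
```

Call:
play_rows --rows '[[[0, 0, 0], [35, 0, 0], 0], [[0, 0, 0], [35, 0, 0], 0], [[0, 0, 0], [35, 0, 0], 0], [[0, 0, 0], [35, 10, 0], 0], [[0, 0, 0], [35, 30, 0], 0], [[0, 0, 0], [35, 35, 0], 0], [[0, 0, 0], [20, 35, 0], 0], [[0, 0, 0], [7, 35, 0], 0], [[0, 0, 0], [0, 30, 0], 0], [[0, 0, 0], [0, 20, 0], 0], [[0, 0, 0], [0, 0, 0], 0], [[0, 0, 0], [0, 0, 0], 0]]'

```text
t: 2.1
tcp_pos: [0.4929, -0.2808, 0.2785]
tool_rot: [0.74, 0.672, -0.0, -0.001]
force: [-0.3, -0.1, 0.3]
finger_gap: 0.999
gripper_force: 0.0
```

```bash
python3 - <<'E'
from h import *
s=sense(); print(s['t'],s['tcp_pos'],R.from_quat(s['tool_rot']).as_matrix().round(4).tolist(),s['q'].round(3))
c,f=cam('wrist'); print(c)
p,P=cloud('wrist','pics/w1.png')
hsv=cv2.cvtColor(p,cv2.COLOR_RGB2HSV).astype(int);H,S,V=hsv[...,0],hsv[...,1],hsv[...,2]
m=(H>20)&(H<35)&(S>150)&(P[...,2]>.08)&(P[...,2]<.17)
print(m.sum())
if m.sum():
    print(np.median(P[m],0),P[m].max(0),P[m].min(0)); m2=m&(P[...,2]>.143); q=(P[m2][:,:2]*1000).astype(np.float32); print(m2.sum(),cv2.minAreaRect(q))
m=(abs(P[...,2]-.05)<.004)&(S<60)&(np.hypot(P[...,0]-.543,P[...,1]+.278)<.06); print(m.sum(),cv2.minAreaRect((P[m][:,:2]*1000).astype(np.float32)))
E
```

```text
2.1 [ 0.49287514 -0.28075325  0.27848805] [[0.0959, 0.9954, -0.0016], [0.9954, -0.0959, 0.001], [0.0008, -0.0017, -1.0]] [-0.715  0.406  1.532 -0.     1.205 -0.618]
{'vfov': 70.98860640056151, 'cx': 318.87759154399674, 'cy': 237.23592135783028, 'xyz': array([ 0.49934344, -0.20535937,  0.41315491]), 'attitude': array([ 0.98759885, -0.04777677, -0.0081363 ,  0.14933082])}
676
[ 0.54088376 -0.2731935   0.1466145 ] [ 0.55154764 -0.26775593  0.14973937] [ 0.53376102 -0.28556148  0.09462239]
386 ((542.7527465820312, -276.6871337890625), (15.934239387512207, 16.025522232055664), 79.84300231933594)
3243 ((542.853271484375, -276.9207763671875), (69.73609161376953, 70.1605453491211), 84.42008209228516)
```

View pics/w1.png

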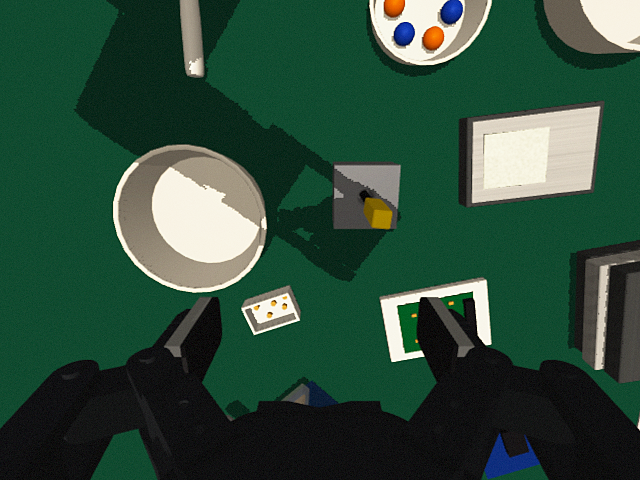

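The wrist view shows the yellow grip top at about (378,213), with the stand around (367,196). The grip is at (0.543, -0.277), which agrees with the other two cameras.

Call:
play_rows --rows '[[[0, 0, 4.5], [0, 0, 0], 0], [[0, 0, 0], [12, 24, 0], 0], [[0, 0, 0], [0, 24.5, 0], 0], [[0, 0, 0], [0, 0, 30], 0], [[0, 0, 0], [0, 0, 30], 0], [[0, 0, 0], [0, 0, 30], 0], [[0, 0, 0], [0, 0, 30], 0], [[0, 0, 0], [0, 0, 25], 0], [[0, 0, 0], [0, 0, 18], 0], [[0, 0, 0], [0, 0, 0], 0], [[0, 0, 0], [0, 0, 0], 0], [[0, 0, 0], [0, 0, 0], 0]]'

```text
t: 3.15
tcp_pos: [0.5425, -0.2788, 0.1176]
tool_rot: [0.767, 0.642, 0.0, 0.001]
force: [0.6, 0.0, 0.3]
finger_gap: 0.999
gripper_force: 0.0
```

Call:
play_rows --rows '[[[0, 0, 0], [0, 0, 0], 1], [[0, 0, 0], [0, 0, 0], 1], [[0, 0, 0], [0, 0, 0], 1], [[0, 0, 0], [0, 0, 0], 1], [[0, 0, 0], [0, 0, 0], 1], [[0, 0, 0], [0, 0, 0], 1], [[0, 0, 0], [0, 0, 0], 1], [[0, 0, 0], [0, 0, 0], 1], [[0, 0, 0], [0, 0, 0], 1], [[0, 0, 0], [0, 0, 0], 1], [[0, 0, 0], [0, 0, 0], 1], [[0, 0, 0], [0, 0, 0], 1]]'

```text
t: 4.15
tcp_pos: [0.5427, -0.2781, 0.1166]
tool_rot: [0.767, 0.642, 0.0, 0.0]
force: [0.3, 1.0, 4.1]
finger_gap: 0.186
gripper_force: 41.8
```

Call:
play_rows --rows '[[[0, 0, 0], [0, 0, -8], 1], [[0, 0, 0], [0, 0, -16], 1], [[0, 0, 0], [0, 0, -20], 1], [[0, 0, 0], [0, 0, -20], 1], [[0, 0, 0], [0, 0, -16], 1], [[0, 0, 0], [22, 0, 0], 1], [[0, 0, 0], [30, 5, 0], 1], [[0, 0, 0], [35, 10, 0], 1], [[0, 0, 0], [35, 10, 0], 1], [[0, 0, 0], [30, 8, 0], 1], [[0, 0, 0], [25, 4.5, 0], 1], [[0, 0, 0], [15, 0, 0], 1]]'

```text
t: 5.15
tcp_pos: [0.6139, -0.0928, 0.1961]
tool_rot: [0.766, 0.643, 0.0, -0.0]
force: [-0.0, -0.7, 0.5]
finger_gap: 0.183
gripper_force: 41.4
```

```bash
python3 - <<'E'
from h import *
s=sense(); print(s['t'],s['tcp_pos'],s['finger_gap'],s['gripper_force'])
t=s['tcp_pos']
p,P=cloud('scene','pics/s2.png'); Q=P.reshape(-1,3); C=p.reshape(-1,3)
cv2.imwrite('pics/s2c.png',cv2.resize(p[180:380,200:460,::-1],None,fx=3,fy=3))
m=(np.hypot(Q[:,0]-t[0],Q[:,1]-t[1])<.03)&(Q[:,2]>.06)&(Q[:,2]<.2)
for z in np.arange(.06,.2,.01):
    k=m&(abs(Q[:,2]-z)<.005)
    if k.any(): print(z.round(2),k.sum(),Q[k].mean(0).round(4),C[k].mean(0).round(0))
s=sense(); print(s['tcp_pos'])
E
```

```text
5.15 [ 0.61392959 -0.09275602  0.1960886 ] 0.182640966551171 41.35957717895508
0.09 4 [ 0.6132 -0.0953  0.092 ] [118. 111. 100.]
0.1 11 [ 0.6142 -0.0958  0.0997] [63. 61. 54.]
0.11 8 [ 0.6136 -0.0972  0.1103] [67. 66. 58.]
0.12 9 [ 0.6141 -0.0965  0.1198] [51. 50. 44.]
0.13 8 [ 0.6147 -0.0969  0.1308] [42. 42. 38.]
0.14 10 [ 0.6141 -0.0966  0.1395] [50. 49. 43.]
0.15 10 [ 0.6139 -0.0967  0.1509] [41. 53. 43.]
0.16 11 [ 0.6136 -0.0967  0.159 ] [30. 43. 34.]
0.17 2 [ 0.6157 -0.0986  0.1693] [63. 60. 34.]
0.18 10 [ 0.6108 -0.1015  0.1781] [ 97. 107.  43.]
0.19 15 [ 0.6085 -0.1022  0.191 ] [93. 96. 42.]
0.2 15 [ 0.6141 -0.1037  0.1971] [84. 86. 56.]
[ 0.613351   -0.09076279  0.19598334]
```

View pics/s2c.png

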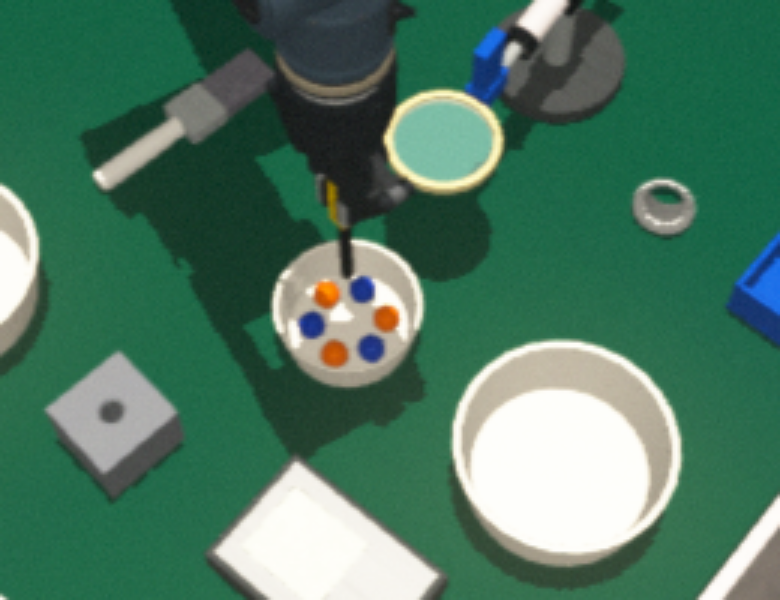

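The stick hangs straight above the dish, the beads are untouched at around (345,320) in the crop, and the stand is empty. Now I lower the stick into the free middle.

Call:
play_rows --rows '[[[0, 0, 0], [-5, 1, 0], 1], [[0, 0, 0], [0, 0, 0], 1], [[0, 0, 0], [0, 0, 10], 1], [[0, 0, 0], [0, 0, 14], 1], [[0, 0, 0], [0, 0, 14], 1], [[0, 0, 0], [0, 0, 14], 1], [[0, 0, 0], [0, 0, 12], 1], [[0, 0, 0], [0, 0, 8], 1], [[0, 0, 0], [0, 0, 4.5], 1], [[0, 0, 0], [0, 0, 0], 1], [[0, 0, 0], [0, 0, 0], 1]]'

```text
t: 6.12
tcp_pos: [0.6134, -0.101, 0.1198]
tool_rot: [0.767, 0.642, 0.0, 0.0]
force: [0.3, 0.2, 0.1]
finger_gap: 0.184
gripper_force: 41.4
```

Call:
play_rows --rows '[[[0, 0, 0], [5, 0, 0], 1], [[0, 0, 0], [8, 0, 0], 1], [[0, 0, 0], [5.2, 4.8, 0], 1], [[0, 0, 0], [0.6, 6.8, 0], 1], [[0, 0, 0], [-2.8, 7.5, 0], 1], [[0, 0, 0], [-6.7, 5.6, 0], 1], [[0, 0, 0], [-8.7, 0, 0], 1], [[0, 0, 0], [-8.2, -3, 0], 1], [[0, 0, 0], [-6.6, -5.6, 0], 1], [[0, 0, 0], [-4.3, -7.5, 0], 1], [[0, 0, 0], [-1.5, -8.5, 0], 1], [[0, 0, 0], [1.5, -8.5, 0], 1]]'

```text
t: 7.12
tcp_pos: [0.6008, -0.1184, 0.12]
tool_rot: [0.767, 0.642, -0.0, 0.001]
force: [-0.2, 0.3, 0.3]
finger_gap: 0.184
gripper_force: 41.3
```

Call:
play_rows --rows '[[[0, 0, 0], [4.3, -7.5, 0], 1], [[0, 0, 0], [6.6, -5.6, 0], 1], [[0, 0, 0], [8.2, -3, 0], 1], [[0, 0, 0], [8.7, 0, 0], 1], [[0, 0, 0], [8.2, 3, 0], 1], [[0, 0, 0], [6.6, 5.6, 0], 1], [[0, 0, 0], [4.3, 7.5, 0], 1], [[0, 0, 0], [1.5, 8.5, 0], 1], [[0, 0, 0], [-1.5, 8.5, 0], 1], [[0, 0, 0], [-4.3, 7.5, 0], 1], [[0, 0, 0], [-6.6, 5.6, 0], 1], [[0, 0, 0], [0, 0, 0], 1]]'

```text
t: 8.12
tcp_pos: [0.6391, -0.089, 0.1195]
tool_rot: [0.767, 0.641, 0.0, 0.001]
force: [0.0, 1.0, 0.2]
finger_gap: 0.179
gripper_force: 41.3
```

```bash
cat > beads.py <<'E'
from h import *
import sys
s=sense(); print(s['t'],s['tcp_pos'],s['force'].round(1))
p,P=cloud('scene',f'pics/{sys.argv[1]}.png')
cv2.imwrite(f'pics/{sys.argv[1]}c.png',cv2.resize(p[180:380,200:460,::-1],None,fx=3,fy=3))
hsv=cv2.cvtColor(p,cv2.COLOR_RGB2HSV).astype(int);H,S,V=hsv[...,0],hsv[...,1],hsv[...,2]
for t,m in(('blue',(H>100)&(H<130)),('or',(H<20))):
    m=m&(np.hypot(P[...,0]-.6135,P[...,1]+.096)<.056)&(S>120)&(V>60)&(P[...,2]<.06)
    k,l,st,c=cv2.connectedComponentsWithStats(m.astype(np.uint8))
    for i in range(1,k):
        if st[i,4]>8: print(t,st[i,4],np.median(P[l==i],0).round(4),c[i].round(0))
E
python3 beads.py b1
```

```text
8.1167 [ 0.63911817 -0.08899439  0.11951801] [0.  1.  0.2]
blue 49 [ 0.5813 -0.1078  0.0258] [302. 280.]
blue 32 [ 0.6288 -0.063   0.0241] [329. 280.]
blue 34 [ 0.6405 -0.1224  0.0275] [317. 299.]
or 53 [ 0.5912 -0.0721  0.0253] [315. 273.]
or 69 [ 0.6486 -0.0822  0.0243] [331. 290.]
or 58 [ 0.6087 -0.1334  0.026 ] [303. 295.]
```

View pics/b1c.png

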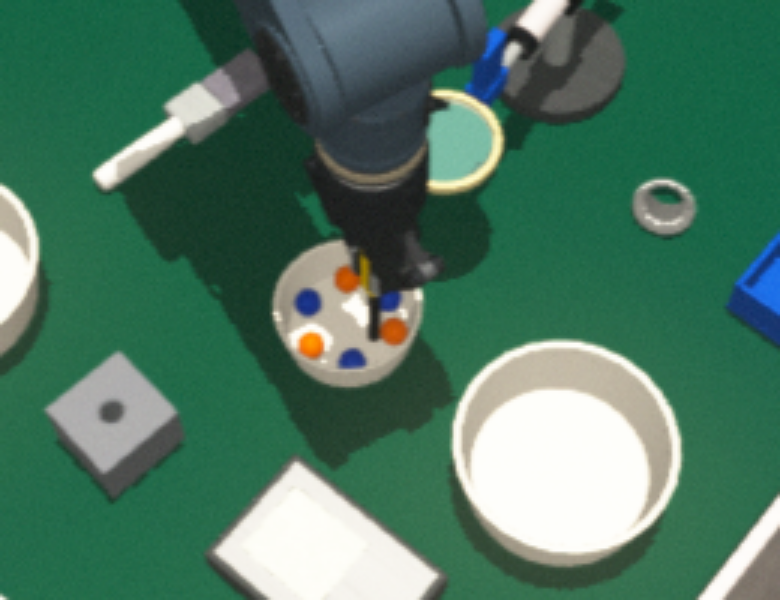

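The crop shows the beads now spread along the wall, all shifted clockwise and all still in the dish. The stick is at about (375,325), next to the orange bead that has moved least. I'll push on for another 120°, return to the middle and lift.

Call:
play_rows --rows '[[[0, 0, 0], [-8.2, 3, 0], 1], [[0, 0, 0], [-8.7, 0, 0], 1], [[0, 0, 0], [-8.2, -3, 0], 1], [[0, 0, 0], [-6.6, -5.6, 0], 1], [[0, 0, 0], [-4.3, -7.5, 0], 1], [[0, 0, 0], [-1.5, -8.5, 0], 1], [[0, 0, 0], [1.5, -8.5, 0], 1], [[0, 0, 0], [6, 2, 0], 1], [[0, 0, 0], [9, 4, 0], 1], [[0, 0, 0], [8.5, 2.5, 0], 1], [[0, 0, 0], [0, 0, 0], 1], [[0, 0, 0], [0, 0, 0], 1]]'

```text
t: 9.17
tcp_pos: [0.615, -0.095, 0.1198]
tool_rot: [0.766, 0.643, -0.0, 0.0]
force: [-0.1, -0.0, -0.5]
finger_gap: 0.184
gripper_force: 41.4
```

```bash
python3 beads.py b2
```

```text
9.1667 [ 0.61500145 -0.09498066  0.11983282] [-0.1 -0.  -0.5]
blue 48 [ 0.6265 -0.0633  0.0261] [329. 279.]
blue 47 [ 0.5812 -0.1071  0.0266] [302. 280.]
blue 33 [ 0.6321 -0.1283  0.0281] [312. 299.]
or 67 [ 0.5978 -0.1304  0.0246] [301. 291.]
or 64 [ 0.6493 -0.0825  0.0249] [331. 290.]
```

View pics/b2c.png

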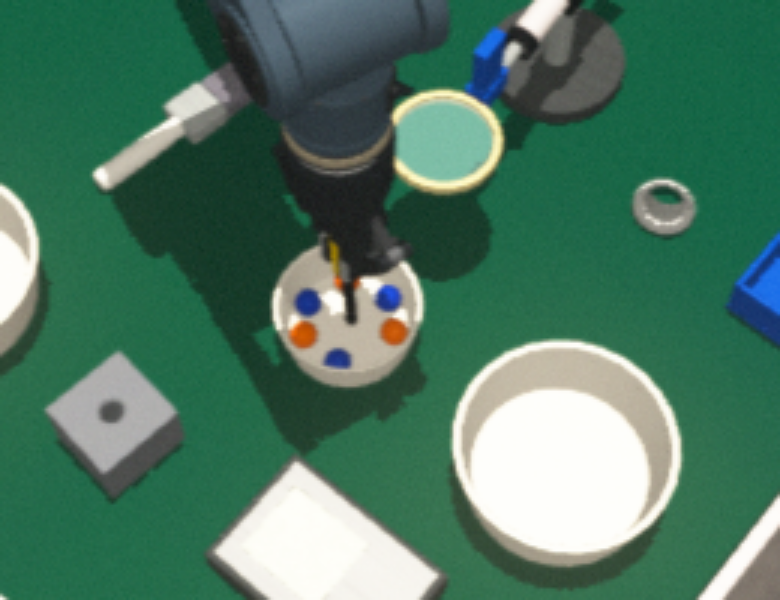

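The stick slid past the beads that lie against the wall: the crop shows the ring still evenly spaced. I'll widen the round to 32 mm, going out through the gap at world angle -10° so the push is tangential.

Call:
play_rows --rows '[[[0, 0, 0], [0, 8, 0], 1], [[0, 0, 0], [0, 12, 0], 1], [[0, 0, 0], [0, 12, 0], 1], [[0, 0, 0], [-8.3, -1.1, 0], 1], [[0, 0, 0], [-7.7, -3.2, 0], 1], [[0, 0, 0], [-6.6, -5.1, 0], 1], [[0, 0, 0], [-5.1, -6.6, 0], 1], [[0, 0, 0], [-3.2, -7.7, 0], 1], [[0, 0, 0], [-1.1, -8.3, 0], 1], [[0, 0, 0], [1.1, -8.3, 0], 1], [[0, 0, 0], [3.2, -7.7, 0], 1], [[0, 0, 0], [5.1, -6.6, 0], 1]]'

```text
t: 10.22
tcp_pos: [0.5892, -0.1145, 0.1206]
tool_rot: [0.767, 0.642, 0.001, 0.003]
force: [8.3, 1.2, 0.6]
finger_gap: 0.183
gripper_force: 41.9
```

```bash
python3 beads.py b3
```

```text
10.2167 [ 0.58918195 -0.1145039   0.12062884] [8.3 1.2 0.6]
blue 31 [ 0.5775 -0.1077  0.0259] [301. 279.]
blue 48 [ 0.6263 -0.0629  0.025 ] [329. 279.]
blue 37 [ 0.6189 -0.1344  0.0267] [306. 297.]
or 64 [ 0.5905 -0.0707  0.0253] [315. 272.]
or 69 [ 0.5887 -0.1237  0.0248] [300. 287.]
or 63 [ 0.6485 -0.0822  0.0248] [331. 290.]
```

View pics/b3c.png

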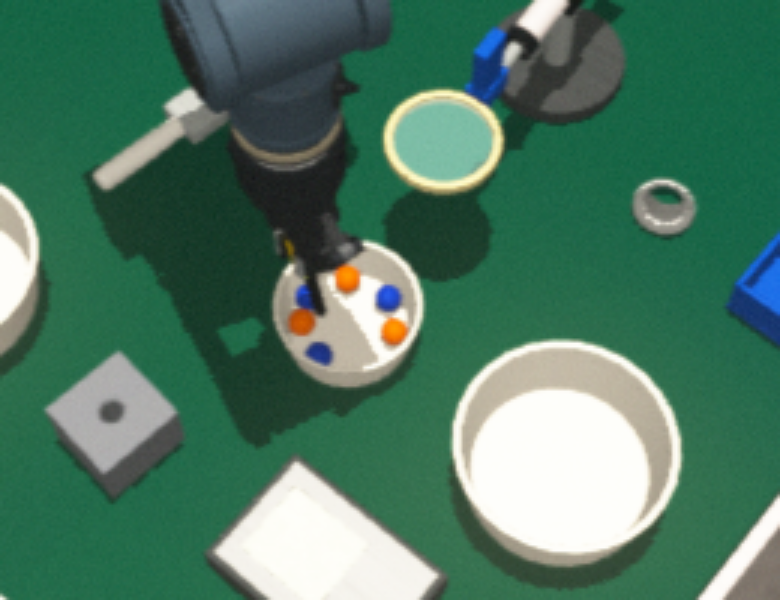

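The crop shows the stick leaning: it pivots in the pads when pushed along tool x, and its tip is at about (320,312). Five beads have moved more than 20 mm, but the orange one at (395,330) has moved only about 11 mm. I'll return to the middle, grip harder and check the tilt.

Call:
play_rows --rows '[[[0, 0, 0], [7.6, 7.6, 0], 1], [[0, 0, 0], [7.5, 7.5, 0], 1], [[0, 0, 0], [7.5, 7.5, 0], 1], [[0, 0, 0], [0, 0, 0], 1], [[0, 0, 0], [0, 0, 0], 1], [[0, 0, 0], [0, 0, 0], 1]]' --grip_force 115

```text
t: 10.77
tcp_pos: [0.6137, -0.0954, 0.1193]
tool_rot: [0.766, 0.642, -0.001, -0.001]
force: [0.0, 0.6, -0.3]
finger_gap: 0.17
gripper_force: 112.0
```

```bash
cat > tilt.py <<'E'
from h import *
s=sense(); t=s['tcp_pos']; print(s['t'],t,s['finger_gap'],s['gripper_force'])
for n in('scene','top','wrist'):
    p,P=cloud(n); Q=P.reshape(-1,3); C=p.reshape(-1,3).max(1)
    m=(np.hypot(Q[:,0]-t[0],Q[:,1]-t[1])<.03)&(Q[:,2]>t[2]-.105)&(Q[:,2]<t[2]-.035)&(C<90)
    q=Q[m]
    if len(q)<10: print(n,len(q)); continue
    c=np.median(q,0); d=np.linalg.svd(q-q.mean(0))[2][0]; d*=np.sign(-d[2]); print(n,len(q),c.round(4),'dir',d.round(3))
    for lo,hi in((.1,.085),(.085,.065),(.065,.045)):
        k=(q[:,2]>t[2]-lo)&(q[:,2]<t[2]-hi)
        if k.any(): print('  ',np.median(q[k],0).round(4))
E
python3 tilt.py
```

```text
10.7667 [ 0.61374003 -0.0954231   0.11925179] 0.16993718223848464 112.00164198875427
scene 41 [ 0.616  -0.0902  0.0516] dir [ 0.019  0.113 -0.993]
   [ 0.6164 -0.0869  0.0268]
   [ 0.6161 -0.0898  0.0471]
   [ 0.6157 -0.0923  0.0655]
top 0
wrist 763 [ 0.6146 -0.0837  0.0499] dir [-0.196 -0.147 -0.969]
   [ 0.6139 -0.0821  0.0231]
   [ 0.6151 -0.0819  0.0453]
   [ 0.6148 -0.0837  0.0651]
```

Call:
play_rows --rows '[[[0, -6.5, 0], [0, 0, 0], 1], [[0, 0, 0], [0, 0, 0], 1], [[0, 0, 0], [9, 5.7, -1], 1], [[0, 0, 0], [9, 5.7, -1], 1], [[0, 0, 0], [9, 5.6, -1], 1], [[0, 0, 0], [-5.3, 6.4, 0.6], 1], [[0, 0, 0], [-6.8, 4.9, 0.8], 1], [[0, 0, 0], [-7.8, 2.9, 0.9], 1], [[0, 0, 0], [-8.3, 0.8, 0.9], 1], [[0, 0, 0], [-8.3, -1.4, 0.9], 1], [[0, 0, 0], [0, 0, 0], 1], [[0, 0, 0], [0, 0, 0], 1]]'

```text
t: 11.92
tcp_pos: [0.6437, -0.111, 0.1202]
tool_rot: [0.766, 0.641, -0.042, 0.037]
force: [0.4, 0.8, -0.6]
finger_gap: 0.173
gripper_force: 112.5
```

```bash
python3 beads.py b4; python3 tilt.py
```

```text
11.9167 [ 0.64369652 -0.11104224  0.12015305] [ 0.4  0.8 -0.6]
blue 48 [ 0.579 -0.102  0.026] [303. 278.]
blue 38 [ 0.6187 -0.1337  0.0267] [306. 297.]
or 66 [ 0.5896 -0.1232  0.026 ] [300. 287.]
or 56 [ 0.652  -0.0962  0.0247] [328. 295.]
11.9667 [ 0.64357884 -0.11061366  0.1201489 ] 0.17194086698775898 112.48562335968018
scene 40 [ 0.6445 -0.1145  0.0532] dir [-0.011 -0.009 -1.   ]
   [ 0.6435 -0.114   0.0255]
   [ 0.6446 -0.1147  0.0466]
   [ 0.6444 -0.1145  0.0647]
top 0
wrist 777 [ 0.6425 -0.1046  0.0515] dir [-0.219 -0.251 -0.943]
   [ 0.6406 -0.1059  0.0247]
   [ 0.6435 -0.1044  0.0462]
   [ 0.6435 -0.104   0.0665]
```

Call:
play_rows --rows '[[[0, 0, 0], [3, -10, -0.4], 1], [[0, 0, 0], [3, -10, -0.4], 1], [[0, 0, 0], [3.4, -10.6, -0.3], 1], [[0, 0, 0], [0, 0, 0], 1], [[0, 0, 0], [-1.7, 0, -15], 1], [[0, 0, 0], [-2.3, 0, -20], 1], [[0, 0, 0], [-2.3, 0, -20], 1], [[0, 0, 0], [-2.3, 0, -20], 1], [[0, 0, 0], [-30, 0, 3.4], 1], [[0, 0, 0], [-30, 0, 3.4], 1], [[0, 0, 0], [-30, 0, 3.4], 1], [[0, 0, 0], [0, 0, 0], 1]]'

```text
t: 13.12
tcp_pos: [0.5988, -0.1905, 0.1962]
tool_rot: [0.766, 0.64, -0.044, 0.039]
force: [0.6, -0.2, -0.6]
finger_gap: 0.169
gripper_force: 112.5
```

```bash
python3 beads.py b5; python3 tilt.py
```

```text
13.1167 [ 0.59883174 -0.19049967  0.19621566] [ 0.6 -0.2 -0.6]
blue 52 [ 0.5785 -0.1019  0.0257] [303. 278.]
blue 46 [ 0.6263 -0.0631  0.0274] [329. 279.]
blue 35 [ 0.6187 -0.1343  0.0271] [306. 297.]
or 63 [ 0.591  -0.0706  0.0243] [315. 272.]
or 66 [ 0.5899 -0.1229  0.0251] [300. 287.]
or 50 [ 0.6521 -0.0961  0.0257] [328. 295.]
13.1667 [ 0.59881681 -0.18797132  0.19583818] 0.1737658799617677 112.48483657836914
scene 67 [ 0.5997 -0.1917  0.1281] dir [-0.005 -0.018 -1.   ]
   [ 0.6    -0.1923  0.1044]
   [ 0.5995 -0.1912  0.1206]
   [ 0.5996 -0.1911  0.1401]
top 0
wrist 669 [ 0.5987 -0.1793  0.1335] dir [-0.003 -0.018 -1.   ]
   [ 0.598  -0.1797  0.1032]
   [ 0.5988 -0.1795  0.1215]
   [ 0.5987 -0.179   0.1415]
```

View pics/b5c.png

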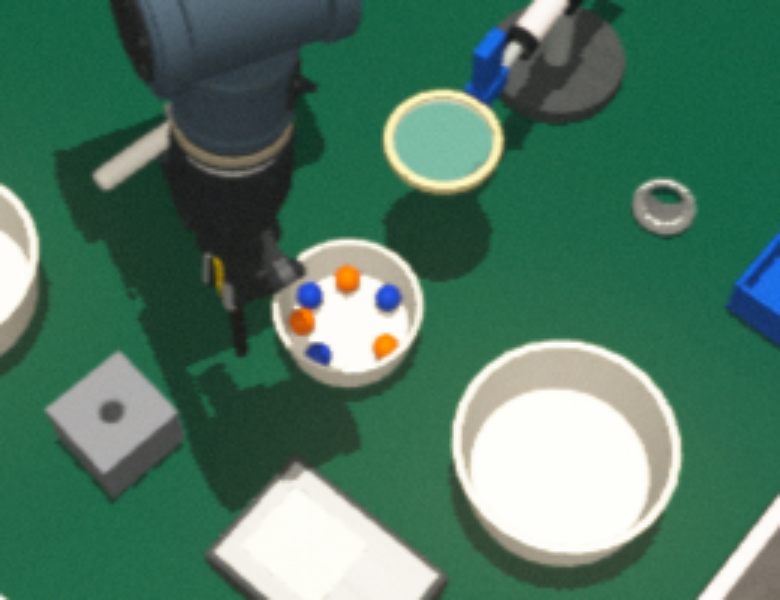

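All six beads lie in the dish, each at least 20 mm from where it started, and the stick hangs upright. Now I carry it over the stand hole.

Call:
play_rows --rows '[[[0, 0, 0], [-15, -6, 1.7], 1], [[0, 0, 0], [-25, -10, 2.8], 1], [[0, 0, 0], [-25, -10, 2.8], 1], [[0, 0, 0], [-20, -8, 2.3], 1], [[0, 0, 0], [-10, -4, 1.1], 1], [[0, 0, 0], [-5, -1.4, 0.6], 1], [[0, 0, 0], [0, 0, 0], 1], [[0, 0, 0], [0, 0, 0], 1], [[0, 0, 0], [0, 0, 0], 1], [[0, 0, 0], [0, 0, 0], 1]]'

```text
t: 14.15
tcp_pos: [0.5425, -0.2761, 0.1954]
tool_rot: [0.765, 0.642, -0.043, 0.036]
force: [0.5, -0.4, -0.6]
finger_gap: 0.169
gripper_force: 112.5
```

```bash
python3 tilt.py; python3 - <<'E'
from h import *
s=sense(); print(s['tcp_pos'],R.from_quat(s['tool_rot']).as_matrix().round(3).tolist())
for n in ('scene','wrist'):
    p,P=cloud(n); V=p.max(2); q=P.copy()
    m=(abs(P[...,2]-.05)<.004)&(np.hypot(P[...,0]-.5425,P[...,1]+.278)<.06)&(np.ptp(p.astype(int),axis=2)<50)
    r=cv2.minAreaRect((P[m][:,:2]*1000).astype(np.float32)); print(n,m.sum(),r)
    # hole: dark pixels inside block, using ray-plane z=.05
    c,f=cam(n); v,u=np.mgrid[:480,:640]
    d=np.stack([(u-c['cx'])/f,(v-c['cy'])/f,np.ones_like(u,float)],-1)@att(c).T; X=np.array(c['xyz'])
    G=X+d*((.05-X[2])/d[...,2])[...,None]
    k=(np.hypot(G[...,0]-.5425,G[...,1]+.278)<.014)
    w=k&(V<.55*np.median(V[m])); print(' hole',w.sum(),G[w][:,:2].mean(0).round(4),np.ptp(G[w][:,:2],axis=0).round(4), np.median(V[m]))
    cv2.imwrite(f'pics/hole_{n}.png',p[:,:,::-1])
E
```

```text
14.15 [ 0.54252039 -0.27606773  0.19541065] 0.16891644188584815 112.48958230018616
scene 68 [ 0.5442 -0.2793  0.1255] dir [-0.015 -0.027 -1.   ]
   [ 0.5436 -0.2795  0.1031]
   [ 0.5439 -0.28    0.1204]
   [ 0.5444 -0.2784  0.1393]
top 0
wrist 664 [ 0.5423 -0.2706  0.1328] dir [-0.004 -0.019 -1.   ]
   [ 0.5423 -0.2711  0.1033]
   [ 0.5424 -0.2707  0.1211]
   [ 0.5424 -0.2704  0.1411]
[ 0.54227566 -0.27655468  0.19547999] [[0.173, 0.985, -0.02], [0.978, -0.174, -0.111], [-0.113, 0.0, -0.994]]
scene 803 ((541.5400390625, -279.40631103515625), (70.59402465820312, 73.37621307373047), 84.45166778564453)<stdin>:12: RuntimeWarning: Mean of empty slice.
  ret = um.true_divide(
Traceback (most recent call last):
ValueError: zero-size array to reduction operation maximum which has no identity
```

Call:
play_rows --rows '[[[0, 0, 0], [-1.3, 1.3, 0.1], 1], [[0, 0, 0], [1.1, 0, 10], 1], [[0, 0, 0], [1.1, 0, 10], 1], [[0, 0, 0], [1.1, 0, 10], 1], [[0, 0, 0], [0.6, 0, 5], 1], [[0, 0, 0], [0.6, 0, 5], 1], [[0, 0, 0], [0.6, 0, 5], 1], [[0, 0, 0], [0.6, 0, 5], 1], [[0, 0, 0], [0, 0, 0], 1], [[0, 0, 0], [0, 0, 0], 1]]'

```text
t: 15.18
tcp_pos: [0.5429, -0.2787, 0.1449]
tool_rot: [0.765, 0.641, -0.044, 0.036]
force: [-0.2, 0.2, -0.6]
finger_gap: 0.169
gripper_force: 112.5
```

The tip should now be about 14 mm into the hole with no contact force, so I keep going down.

Call:
play_rows --rows '[[[0, 0, 0], [0.6, 0, 5], 1], [[0, 0, 0], [0.6, 0, 5], 1], [[0, 0, 0], [0.6, 0, 5], 1], [[0, 0, 0], [0.6, 0, 5], 1], [[0, 0, 0], [0.4, 0, 4], 1], [[0, 0, 0], [0.2, 0, 2], 1], [[0, 0, 0], [0, 0, 0], 1], [[0, 0, 0], [0, 0, 0], 1], [[0, 0, 0], [0, 0, 0], 1]]'

```text
t: 15.93
tcp_pos: [0.5431, -0.2788, 0.1192]
tool_rot: [0.765, 0.641, -0.043, 0.037]
force: [-0.1, -0.1, -0.7]
finger_gap: 0.172
gripper_force: 112.5
```

```bash
python3 - <<'E'
from h import *
s=sense(); print(s['tcp_pos'],s['force'])
p,P=cloud('scene','pics/ins.png'); 
c,f=cam('scene')
cv2.imwrite('pics/insc.png',cv2.resize(p[220:360,160:320,::-1],None,fx=4,fy=4,interpolation=cv2.INTER_CUBIC))
E
```

```text
[ 0.54310156 -0.27881949  0.11916615] [-0.07924895 -0.09628518 -0.73463195]
```

View pics/insc.png

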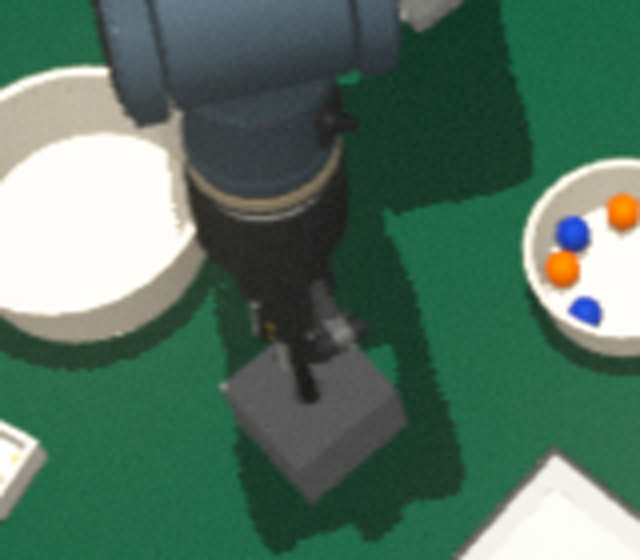

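The shaft stands in the hole, at about (305,395) in the crop. I release it and back off.

Call:
play_rows --rows '[[[0, 0, 0], [0, 0, 1.5], 1], [[0, 0, 0], [0, 0, 0], 0.6], [[0, 0, 0], [0, 0, 0], 0.3], [[0, 0, 0], [0, 0, 0], 0], [[0, 0, 0], [0, 0, 0], 0], [[0, 0, 0], [0, 0, 0], 0], [[0, 0, 0], [0, 0, 0], 0], [[0, 0, 0], [0, 0, 0], 0], [[0, 0, 0], [0, 0, 0], 0]]'

```text
t: 16.73
tcp_pos: [0.5429, -0.2789, 0.1175]
tool_rot: [0.765, 0.641, -0.043, 0.036]
force: [-0.2, -0.1, -0.5]
finger_gap: 0.996
gripper_force: 0.0
```

Call:
play_rows --rows '[[[0, 0, 0], [0, 0, -15], 0], [[0, 0, 0], [0, 0, -25], 0], [[0, 0, 0], [0, 0, -30], 0], [[0, 0, 0], [0, 0, -30], 0], [[0, 0, 0], [0, 0, -30], 0], [[0, 6.5, 0], [0, 0, -20], 0], [[0, 0, -6], [0, 0, 0], 0], [[0, 0, -6], [0, 0, 0], 0], [[0, 0, -4], [0, 0, 0], 0], [[0, 0, 0], [0, 0, 0], 0], [[0, 0, 0], [0, 0, 0], 0]]'

```text
t: 17.65
tcp_pos: [0.5457, -0.2621, 0.2665]
tool_rot: [0.67, 0.742, -0.0, -0.0]
force: [-0.6, 0.9, 0.2]
finger_gap: 1.002
gripper_force: 0.0
```

```bash
python3 - <<'E'
from h import *
s=sense(); print(s['t'],s['tcp_pos'],s['finger_gap'],R.from_quat(s['tool_rot']).as_matrix().round(3).tolist(),s['q'].round(2))
for n in('scene','wrist'):
    p,P=cloud(n); hsv=cv2.cvtColor(p,cv2.COLOR_RGB2HSV).astype(int);H,S,V=hsv[...,0],hsv[...,1],hsv[...,2]
    m=(H>18)&(H<35)&(S>130)&(np.hypot(P[...,0]-.5425,P[...,1]+.278)<.06)&(P[...,2]>.07)
    if m.sum()>5: print(n,m.sum(),np.median(P[m],0).round(4),P[m].max(0).round(4),P[m].min(0).round(4))
E
```

```text
17.65 [ 0.54573566 -0.26207367  0.26649671] 1.002471190979039 [[-0.101, 0.995, -0.0], [0.995, 0.101, 0.0], [0.0, -0.0, -1.0]] [-0.63  0.47  1.45 -0.    1.22 -0.73]
scene 117 [ 0.5572 -0.2949  0.1414] [ 0.5631 -0.2822  0.1536] [ 0.5456 -0.3043  0.073 ]
wrist 1128 [ 0.5512 -0.285   0.1406] [ 0.5897 -0.2409  0.3582] [ 0.4836 -0.3029  0.072 ]
```

The stick stands in its hole, leaning slightly within the hole's slack. On to the tab.

Call:
play_rows --rows '[[[0, 0, 0], [20, 5, 0], 0], [[0, 0, 0], [35, 9, 0], 0], [[0, 0, 0], [38, 9, 0], 0], [[0, 0, 0], [38, 9, 0], 0], [[0, 0, 0], [38, 9, 0], 0], [[0, 0, 0], [38, 9, 0], 0], [[0, 0, 0], [38, 9, 0], 0], [[0, 0, 0], [30, 9, 0], 0], [[0, 0, 0], [12, 9, 0], 0], [[0, 0, 0], [8, 7, 0], 0], [[0, 0, 0], [0, 0, 0], 0], [[0, 0, 0], [0, 0, 0], 0]]'

```text
t: 18.75
tcp_pos: [0.5995, 0.0391, 0.2663]
tool_rot: [0.67, 0.742, -0.0, 0.0]
force: [0.3, -0.1, 0.2]
finger_gap: 1.0
gripper_force: 0.0
```

```bash
python3 - <<'E'
from h import *
p,P=cloud('wrist','pics/w5.png')
hsv=cv2.cvtColor(p,cv2.COLOR_RGB2HSV).astype(int);H,S,V=hsv[...,0],hsv[...,1],hsv[...,2]
m=(H>100)&(H<130)&(S>130)&(P[...,2]>.172)&(P[...,2]<.19)&(np.hypot(P[...,0]-.595,P[...,1]-.09)<.04)
print(m.sum())
if m.sum(): print(cv2.minAreaRect((P[m][:,:2]*1000).astype(np.float32)),np.median(P[m],0))
p,P=cloud('scene'); hsv=cv2.cvtColor(p,cv2.COLOR_RGB2HSV).astype(int);H,S,V=hsv[...,0],hsv[...,1],hsv[...,2]
m=(H>18)&(H<35)&(S>130)&(np.hypot(P[...,0]-.5425,P[...,1]+.278)<.06)&(P[...,2]>.07)
print(m.sum(),np.median(P[m],0).round(4)); q=P[m]; 
for lo,hi in((.09,.11),(.11,.13),(.13,.16)):
    k=(q[:,2]>lo)&(q[:,2]<hi); print(k.sum(),q[k].mean(0).round(4))
s=sense(); print(s['t'],s['tcp_pos'],R.from_quat(s['tool_rot']).as_matrix().round(3).tolist())
E
```

```text
826
((595.6763305664062, 92.53336334228516), (11.810856819152832, 29.678251266479492), 6.462609767913818) [0.59579377 0.09364608 0.17791773]
114 [ 0.5564 -0.2944  0.1422]
16 [ 0.5554 -0.2905  0.102 ]
23 [ 0.5574 -0.2932  0.1196]
71 [ 0.5557 -0.2962  0.1449]
18.85 [0.59900323 0.03827256 0.266313  ] [[-0.101, 0.995, -0.001], [0.995, 0.101, -0.001], [-0.001, -0.001, -1.0]]
```

Call:
play_rows --rows '[[[0, 0, 0], [20, 1, 0], 0], [[0, 0, 0], [20, 1, 0], 0], [[0, 0, 0], [13.5, 0, 0], 0], [[0, 0, 0], [0, 0, 0], 0], [[0, 0, 0], [0, 0, 25], 0], [[0, 0, 0], [0, 0, 30], 0], [[0, 0, 0], [0, 0, 30], 0], [[0, 0, 0], [0, 0, 20], 0], [[0, 0, 0], [0, 0, 12], 0], [[0, 0, 0], [0, 0, 0], 0], [[0, 0, 0], [0, 0, 0], 0], [[0, 0, 0], [0, 0, 0], 0]]'

```text
t: 19.85
tcp_pos: [0.5965, 0.0925, 0.1505]
tool_rot: [0.67, 0.742, 0.001, 0.001]
force: [0.5, -0.4, 0.4]
finger_gap: 0.998
gripper_force: 0.0
```

Call:
play_rows --rows '[[[0, 0, 0], [0, 0, 0], 1], [[0, 0, 0], [0, 0, 0], 1], [[0, 0, 0], [0, 0, 0], 1], [[0, 0, 0], [0, 0, 0], 1], [[0, 0, 0], [0, 0, 0], 1], [[0, 0, 0], [0, 0, 0], 1], [[0, 0, 0], [0, 0, 0], 1], [[0, 0, 0], [0, 0, 0], 1], [[0, 0, 0], [0, 0, 0], 1], [[0, 0, 0], [0, 0, 0], 1], [[0, 0, 0], [0, 0, 0], 1]]' --grip_force 80

```text
t: 20.77
tcp_pos: [0.597, 0.0935, 0.1501]
tool_rot: [0.669, 0.743, 0.001, 0.001]
force: [4.4, 2.0, 1.7]
finger_gap: 0.135
gripper_force: 78.5
```

Call:
play_rows --rows '[[[0, 0, 0], [-5, 0, 0], 1], [[0, 0, 0], [-10, 0.1, 0], 1], [[0, 0, 0], [-12, 0.2, 0], 1], [[0, 0, 0], [-14, 0.2, 0], 1], [[0, 0, 0], [-14, 0.2, 0], 1], [[0, 0, 0], [-14, 0.2, 0], 1], [[0, 0, 0], [-14, 0.1, 0], 1], [[0, 0, 0], [-14, 0.2, 0], 1], [[0, 0, 0], [-12, 0.1, 0], 1], [[0, 0, 0], [-7, 0.1, 0], 1], [[0, 0, 0], [-2, 0, 0], 1], [[0, 0, 0], [0, 0, 0], 1]]'

```text
t: 21.77
tcp_pos: [0.6111, -0.0222, 0.1501]
tool_rot: [0.67, 0.742, 0.003, 0.001]
force: [6.8, 9.1, 0.9]
finger_gap: 0.132
gripper_force: 78.8
```

Call:
play_rows --rows '[[[0, 0, 0], [0, 0, 0], 1], [[0, 0, 0], [0, 0, 0], 1], [[0, 0, 0], [0, 0, 0], 1], [[0, 0, 0], [0, 0, 0], 1]]'

```text
t: 22.1
tcp_pos: [0.611, -0.0214, 0.1501]
tool_rot: [0.67, 0.743, 0.003, 0.001]
force: [8.1, 9.1, 0.7]
finger_gap: 0.129
gripper_force: 78.5
```

```bash
cat > ring.py <<'E'
from h import *
s=sense(); t=s['tcp_pos']; d=np.array([.1125,-.9937]); print(s['t'],t,s['finger_gap'],s['gripper_force'],s['force'].round(1),'pull',(t[:2]-[.597,.0935])@d)
M=np.array([.5955,.0918])-.045*d   # mouth estimate
for n in('scene','top'):
    p,P=cloud(n,f'pics/ring_{n}.png'); hsv=cv2.cvtColor(p,cv2.COLOR_RGB2HSV).astype(int);H,S,V=hsv[...,0],hsv[...,1],hsv[...,2]
    c,f=cam(n); v,u=np.mgrid[:480,:640]
    r=np.stack([(u-c['cx'])/f,(v-c['cy'])/f,np.ones_like(u,float)],-1)@att(c).T; X=np.array(c['xyz'])
    G=(X+r*((.124-X[2])/r[...,2])[...,None])[...,:2]-M
    al=G@d; ac=G@np.array([-d[1],d[0]])
    k=(abs(ac)<.010)&(al>-.03)&(al<.11)
    red=k&((H<8)|(H>172))&(S>130)&(V>60); print(n,'red',red.sum(), (al[red].min().round(4),al[red].max().round(4),np.median(al[red]).round(4)) if red.any() else '')
    b=np.round(al/.003).astype(int)
    for i in range(-5,12):
        w=(b==i)&(abs(ac)<.004)
        if w.any(): print(i*3,np.median(p[w],0).astype(int).tolist(),end=' ')
    print()
    bl=(H>100)&(H<130)&(S>130)&(P[...,2]>.168)&(P[...,2]<.19); 
    if bl.any(): q=P[bl][:,:2]; print(n,'tab',bl.sum(),((q-M)@d).min().round(4),((q-M)@d).max().round(4))
cv2.imwrite('pics/ringc.png',np.hstack([cv2.resize(cv2.imread('pics/ring_scene.png')[150:300,280:420],(400,430),interpolation=2),cv2.resize(cv2.imread('pics/ring_top.png')[170:280,220:320],(390,430),interpolation=2)]))
E
python3 ring.py
```

```text
22.1 [ 0.61102693 -0.02142571  0.15009267] 0.12875720660250095 78.47752690315247 [8.1 9.1 0.7] pull 0.11577970430975969
scene red 25 (np.float64(-0.0037), np.float64(0.0074), np.float64(0.0015))
-15 [82, 78, 75] -12 [36, 37, 36] -9 [34, 35, 34] -6 [41, 35, 36] -3 [94, 40, 37] 0 [220, 32, 21] 3 [232, 55, 47] 6 [219, 157, 148] 9 [212, 205, 196] 12 [211, 212, 203] 15 [203, 203, 193] 18 [211, 212, 202] 21 [205, 205, 195] 24 [212, 213, 203] 27 [216, 215, 207] 30 [211, 211, 201] 33 [212, 212, 203] 
scene tab 787 0.1625 0.8951
top red 13 (np.float64(-0.0004), np.float64(0.0046), np.float64(0.0021))
-15 [238, 234, 229] -12 [145, 139, 135] -9 [61, 61, 62] -6 [62, 61, 62] -3 [90, 61, 61] 0 [214, 57, 53] 3 [243, 66, 57] 6 [234, 159, 152] 9 [212, 214, 207] 12 [215, 217, 211] 15 [219, 221, 216] 18 [205, 207, 201] 21 [206, 207, 202] 24 [216, 218, 213] 27 [211, 213, 206] 30 [215, 216, 211] 33 [217, 219, 214] 
top tab 254 0.6682 0.8423
```

Call:
play_rows --rows '[[[0, 0, 0], [-3, 0.4, 0], 1], [[0, 0, 0], [-2.7, 0.4, 0], 1], [[0, 0, 0], [-1, 0.2, 0], 1], [[0, 0, 0], [0, 0, 0], 1], [[0, 0, 0], [0, 0, 0], 1], [[0, 0, 0], [0, 0, 0], 1], [[0, 0, 0], [0, 0, 0], 1], [[0, 0, 0], [0, 0, 0], 1]]'

```text
t: 22.87
tcp_pos: [0.6118, -0.0278, 0.1501]
tool_rot: [0.669, 0.743, 0.002, -0.0]
force: [4.3, 8.1, 1.0]
finger_gap: 0.131
gripper_force: 78.7
```

```bash
python3 ring.py; python3 beads.py b6
```

```text
22.8667 [ 0.61180127 -0.0277823   0.15006684] 0.13050533092377203 78.67272734642029 [4.3 8.1 1. ] pull 0.12218336250310395
scene red 32 (np.float64(-0.001), np.float64(0.0117), np.float64(0.0057))
-15 [79, 76, 74] -12 [36, 35, 36] -9 [36, 37, 36] -6 [37, 35, 34] -3 [66, 51, 49] 0 [179, 78, 68] 3 [246, 37, 26] 6 [251, 22, 6] 9 [240, 55, 47] 12 [215, 132, 121] 15 [205, 195, 186] 18 [212, 213, 201] 21 [206, 206, 198] 24 [213, 213, 203] 27 [217, 217, 208] 30 [211, 212, 201] 33 [210, 210, 202] 
scene tab 779 0.1683 0.8961
top red 25 (np.float64(0.0008), np.float64(0.011), np.float64(0.006))
-15 [239, 234, 229] -12 [145, 139, 136] -9 [61, 60, 61] -6 [62, 61, 63] -3 [81, 80, 79] 0 [192, 114, 109] 3 [241, 100, 92] 6 [244, 58, 51] 9 [243, 63, 54] 12 [219, 167, 160] 15 [219, 221, 216] 18 [206, 208, 202] 21 [206, 208, 202] 24 [217, 218, 214] 27 [211, 213, 207] 30 [215, 217, 212] 33 [218, 220, 215] 
top tab 252 0.6679 0.8408
22.9667 [ 0.61176511 -0.02781205  0.15008395] [5.6 8.4 1.8]
blue 13 [ 0.5793 -0.1071  0.0231] [302. 280.]
blue 34 [ 0.619  -0.1335  0.0274] [306. 297.]
or 66 [ 0.5898 -0.1228  0.025 ] [300. 287.]
or 54 [ 0.6516 -0.0969  0.0265] [328. 295.]
```

View pics/ringc.png

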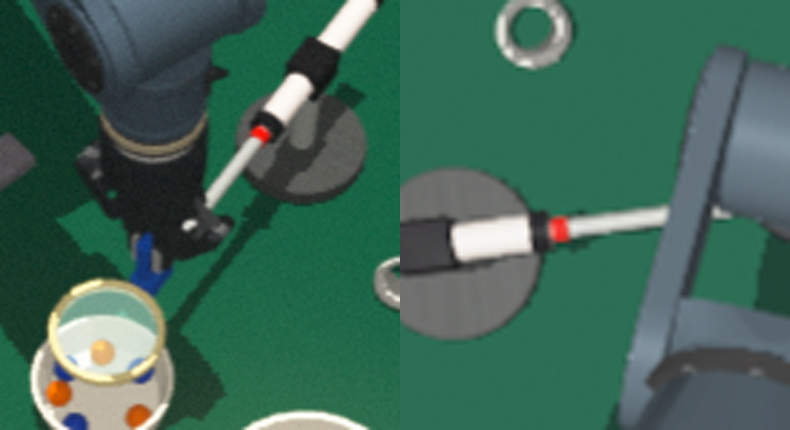

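The whole red ring is just out of the tube, at (262,133) in the left crop and (558,229) in the right. The lens is over the dish, all the beads are in it, and the tab is held firmly. I'm handing it in.

```bash
python3 -c "
from station import *
print(sign_off())"
```

```text
the job is handed in; nothing more can be done
None
```

I handed the job in with every step done. The six beads are stirred, each at least 20 mm from its start assuming like-coloured beads did not swap places, and all are still in the dish. The stick is back in its stand, leaning a few degrees in the loose hole, and the tab is held with the red ring just out (pull about 0.122 m) and the lens over the dish.

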